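# Lift a swing bucket off its trunnion slots and stand it on the balance

## Robot

A 6-joint arm with a two-finger parallel gripper is mounted at the origin on the work surface; the furniture and walls round the work are solid. World frame = base frame: x ahead of the robot, y to its left, z up, the work surface at z = 0. Lengths are in mm, angles in degrees, forces in N, time in s.
With the tool pointing down it reaches from about 300 to 850 mm from the base axis. Payload 4.2 kg.
Tool frame: the origin (TCP) lies at the very end of the fingers, on their centre line; the grasp point (between the pads) lies 19 mm behind it (env.grasp_offset is the distance from the TCP to the grasp point, in mm); z points along the fingers, y is the line along which they close (so a half turn about z gives the same grasp; the last joint's range is limited). The gripper opens to 91 mm and grips with 3 to 60 N. Pads are 32 mm wide; open, the fingers measure 118 mm over their backs; the gripper's body (76 mm by 178 mm) begins 60 mm behind the grasp point.
Start: joints at [68.87, 18.312, 89.639, -0, 72.044, -1.146], TCP at [196.521, 540.391, 213.976] pointing down, gripper open.
Joint ranges: [-177.97, 177.97], [-48.28, 115.42], [12.27, 149.76], [-77.06, 257.06], [2.81, 150.46], [-146.56, 146.56]. Speed limits (degrees/s): [147.25, 147.25, 180, 180, 180, 180].

## Interface

Orientations are given as [roll, pitch, yaw] about the fixed x, y, z axes, in that order (R = Rz(yaw) Ry(pitch) Rx(roll)).
In Python, from workcell import env, eyes gives the robot as it stands.
- The arm moves only by the tool send_rows, never from a script. Its arguments are lists of equal length, an entry for each row: "grip": the opening, from -1 (shut) to 1 (fully open), so that 0 is half open; "xyz": the shift along the world's x, y, z in m, a list of three; "yaw": the turn about the world's z in degrees. A call has 1 to 8 rows; each row is the pose to reach, as a shift and turn from the pose commanded when the call began; what a row does not reach only later rows make up. A row lasts 1/12 s, in which the tool goes at most 41.7 mm and 7.16 degrees, less where a joint would pass 70% of its speed; a pose out of reach is approached as far as the arm can. A call with a gripper value outside its range is refused whole. The fingers move at their own pace and stop on an object; "grip_force" is the grip in N (left out, the last holds). Time passes only in rows, so rows that repeat a pose let the fingers close. It gives the time, the measured TCP pose, the force, the opening and the grip force at its end, in the units of the state.
- env.state(): the state, without advancing time (a new reading comes with each control period).
- eyes.grab_frame(name): name is "scene" or "top" or "wrist"; returns a dict with "frame" (400x640x3 uint8, red, green, blue), "fx", "fy", "cx", "cy" (pixels), "pose" (4x4, takes a point from camera to world coordinates). Camera axes: x right, y down, z forward; pixel columns grow to the right and rows downward; lengths in mm; the calibration is good to about 2 mm. A picture is of the moment at which its call begins. There is no depth.
- env.job_done(): hands the job in; it is judged then, once.
The state is a dict: "time_s": time; "qpos": joint angles; "qvel": joint speeds; "effort": joint torques, N m; "ee_pos": TCP position; "ee_rot": TCP orientation; "force": force on the tool from outside, world axes, zero at the start; "torque": the same for the moment, N m; "gripper_width": finger opening in mm; "gripper_force": force on a finger pad.
Only numpy, scipy, OpenCV 4.12 (cv2) and the standard library are available. Lean on these libraries where they do the work, as an engineer would, in place of code of your own. Each camera call takes 0.05 s, during which the arm holds its last target. There are 200 camera calls.

## Task

Lift the blue-handled swing bucket straight up out of the slots of the hooded drip stand, keeping it hanging upright so that it neither swings nor catches, bring it out from under the hood and stand it gently in the middle of the balance pan. Leave the red-handled bucket hanging where it is, and do not disturb the timer, the yellow-capped vial or the reagent trough.

Things in the scene. Friction and masses are not known exactly. Their poses are not given: they have to be found in the camera images.
- stand: Fixed drip stand. Origin: centre of its underside; +x to its back plate, -x to its open front (faces the robot within 0.25 rad), z up. Base 130 (x) by 190 (y) by 12 mm; back plate from x=53 to 63 mm, 258 mm high. Two bays at y=+50 and -50 mm, a bucket hanging in each. A steel rail crosses the front at x=-46 mm, its top at z=34 mm; nothing else stands in front of the bays
- hood_edge (a point): Middle of the lower front edge of the stand's clear hood: x=-11, y=0, z=254 mm in the stand's frame. The hood runs from here back to the back plate over the full 190 mm width, 5 mm thick (14 mm at the front lip). It covers the paddles, so a gripper cannot come from straight above: come tilted 35 to 45 degrees from vertical, its body leaning to the stand's open front
- bay_left (a point): Trunnion axis of the bay at the stand's y=+50 mm, 76 mm above the table; point axes are the stand's. The bay is two upright plates, each 7 mm thick, centred 32 mm to either side in y, with a slot open at the top: 10 mm wide in x, floor 4 mm below this point, horns before and behind rising 10 mm above it. A bucket must rise at least 14 mm before it can come forward
- bay_right (a point): The same for the bay at the stand's y=-50 mm
- bucket_blue: Bucket to move: aluminium cup 48x48x60 mm with blue band, tubes and blue paddle handle, 0.24 to 0.42 kg. Origin: centre of its underside; z up, y along its pins. Hangs by two 8 mm pins (axis 48 mm up, 80 mm over the ends) in the left or right bay (varies), underside 28 mm above the table; swings freely about the pins; play about 4 mm along y, 1 mm along x
- bucket_blue_paddle (a point): Where to grip: on the axis of the blue upright paddle, 90 mm above the bucket's underside. The paddle is 14 mm thick in the bucket's y, 24 mm wide in x, and reaches from 30 mm below to 15 mm above this point; below it a bridge crosses the cup's mouth. Gripped across the 14 mm (fingers at the +y and -y sides) the bucket hangs straight below
- bucket_red: The same bucket with red band and red paddle, hanging in the other bay, 100 mm beside the blue one. Must stay hanging there. Origin and axes as for the blue one
- balance: Fixed white bench balance. Origin: on the table below the centre of its pan; z up; its display and keys are towards its own -x. Housing 140 mm wide (y), from x=-110 to +70 mm, top z=36 mm
- pan_centre (a point): Centre of the top of the balance's round steel pan, 112 mm in diameter, flat, its top 50 mm above the table. The pan does not move
- timer: White lab timer with coloured buttons, 60 by 62 by 28 mm, loose on the table; bystander. Origin: centre of its underside
- vial_yellow: Vial with a yellow cap, 21 mm in diameter, 48 mm tall, loose on the table, upright; bystander. Origin: centre of its underside
- trough: White reagent trough, 46 by 92 by 24 mm, loose on the table; bystander. Origin: centre of its underside

How it is judged:
By the outcome, as a careful person would: the job done as asked, in the order asked, and still so for the second after the job is handed in, with the robot touching nothing.
It also fails if it takes over 48 s, if anything falls off the work surface, if the arm or the gripper's body presses on something with over 40 N, if the wrist force passes 120 N, or if a joint passes its speed limit or range.

## Working session

There is one attempt and no reset: what is moved stays moved. The work goes in short steps, Python scripts to look and compute and a tool call to move; the robot and the scene stay as the last step left them, time stands still between calls to the robot, and variables do not carry over. Pictures are saved under pics/ and viewed, at most 10 in all, crops included, and the job is handed in when it is done.

Besides the shell and the picture viewer there is one more tool, called after "Request:" as name(argument=value, ...), one argument or row to a line, values as JSON. send_rows: Moves the arm, as the interface text tells. Its arguments: {"type":"object","properties":{"grip":{"type":"array"},"xyz":{"type":"array"},"yaw":{"type":"array"},"grip_force":{"type":"number"}},"required":["grip","xyz","yaw"]}

```bash
ls; mkdir -p pics; cat > h.py <<'E'
import numpy as np, cv2, pickle, sys
from workcell import env, eyes
def grab(n,tag):
    f=eyes.grab_frame(n); cv2.imwrite(f'pics/{tag}.png',f['frame'][...,::-1]); pickle.dump(f,open(f'{tag}.pkl','wb')); return f
def load(tag): return pickle.load(open(f'{tag}.pkl','rb'))
def ray(f,u,v):
    P=np.array(f['pose']); d=P[:3,:3]@np.array([(u-f['cx'])/f['fx'],(v-f['cy'])/f['fy'],1]); return P[:3,3],d/np.linalg.norm(d)
def onz(f,u,v,z):
    o,d=ray(f,u,v); return o+d*(z-o[2])/d[2]
def tri(*rs):
    A=sum(np.eye(3)-np.outer(d,d) for o,d in rs); b=sum((np.eye(3)-np.outer(d,d))@o for o,d in rs); return np.linalg.solve(A,b)
def proj(f,p):
    P=np.array(f['pose']); c=P[:3,:3].T@(np.array(p)-P[:3,3]); return f['cx']+f['fx']*c[0]/c[2], f['cy']+f['fy']*c[1]/c[2]
E
python3 - <<'E'
from h import *
print(env.state()); print([a for a in dir(env) if a[0]!='_'],[a for a in dir(eyes) if a[0]!='_'])
a=grab('scene','s0');b=grab('top','t0')
print(a['pose'],b['pose'],a['fx'],b['fx'])
E
```

```text
pics
{'time_s': 0.0, 'qpos': array([ 6.88685025e+01,  1.83502360e+01,  8.97069474e+01, -1.73586965e-03,
        7.20426962e+01, -1.14602621e+00]), 'qvel': array([-0.05530988,  0.03161454, -0.01694499, -0.09441209, -0.07266731,
       -0.02191796]), 'effort': array([ 2.00644143e-03, -4.12451112e+01, -2.31977731e+01,  7.28337374e-02,
        4.57391236e-02, -1.35257110e-04]), 'ee_pos': array([196.35141905, 539.89733926, 213.13069129]), 'ee_rot': array([-1.79900107e+02, -3.47608766e-04,  1.60015065e+02]), 'force': array([0.58413473, 0.56934613, 0.56959005]), 'torque': array([ 0.02226001, -0.02621959, -0.00638062]), 'gripper_force': 0.0, 'gripper_width': 91.48233121902427}
['Unreachable', 'grasp_offset', 'job_done', 'state'] ['grab_frame']
[[ 6.45820354e-01 -3.62443977e-01  6.71975025e-01 -1.25205901e+02]
 [-7.63118965e-01 -3.33849123e-01  5.53348179e-01 -4.22176552e+02]
 [ 2.37805582e-02 -8.70160403e-01 -4.92194432e-01  6.45521874e+02]
 [ 0.00000000e+00  0.00000000e+00  0.00000000e+00  1.00000000e+00]] [[-4.25143517e-01 -8.86583201e-01  1.82272375e-01  3.61935637e+02]
 [-9.05114522e-01  4.15416550e-01 -9.05361377e-02  2.10299013e+02]
 [ 4.54885756e-03 -2.03468226e-01 -9.79070983e-01  1.05972355e+03]
 [ 0.00000000e+00  0.00000000e+00  0.00000000e+00  1.00000000e+00]] 375.4803121108184 363.55827645465786
```

View pics/s0.png

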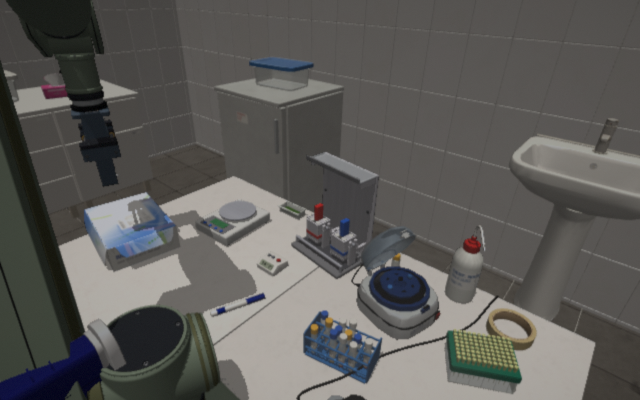

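View pics/t0.png

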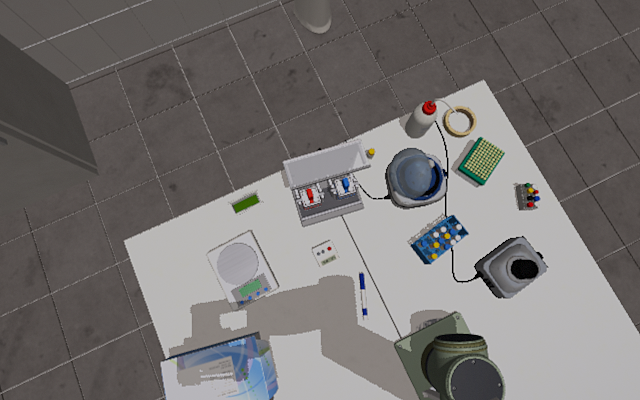

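```bash
python3 - <<'E'
from h import *
t=load('t0')['frame'][130:300,190:400,::-1]; s=load('s0')['frame'][140:290,180:400,::-1]
a=cv2.resize(t,None,fx=3.6,fy=3.6,interpolation=cv2.INTER_CUBIC)[:600]; b=cv2.resize(s,None,fx=3.6,fy=3.6,interpolation=cv2.INTER_CUBIC)
cv2.imwrite('pics/ct.png',a[:,:800]); cv2.imwrite('pics/cs.png',b[:,:800])
E
```

```text
(no output)
```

View pics/ct.png

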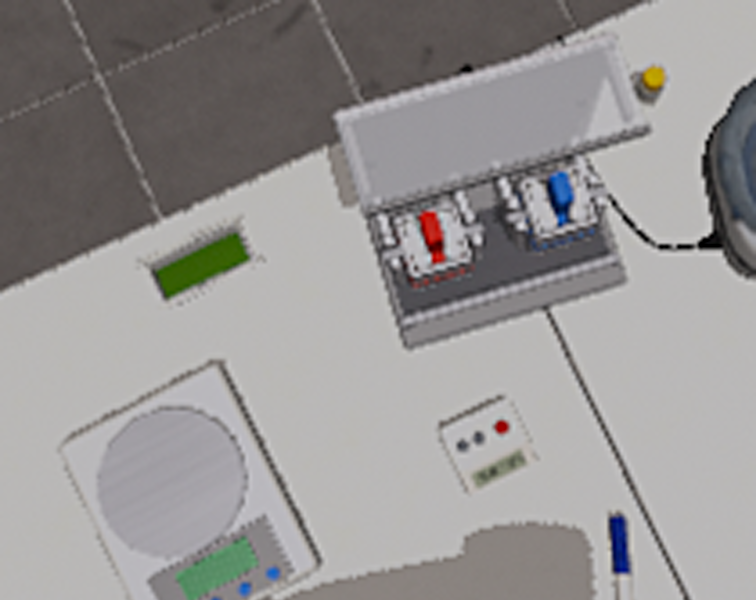

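View pics/cs.png

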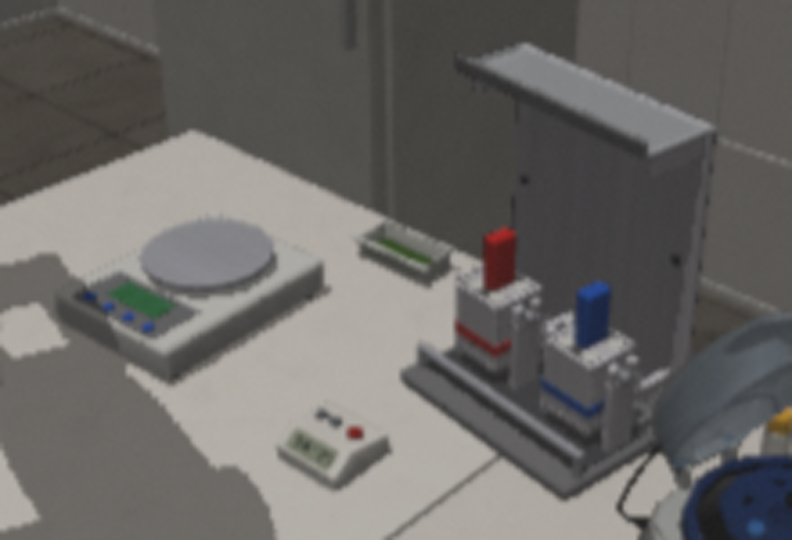

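The top crop shows the red paddle (432,232), blue paddle (560,195), pan centre (172,482) and timer (487,445). The scene crop shows the blue paddle (593,315), red paddle (500,260) and pan (207,254). Blue is in the right bay.

```bash
python3 - <<'E'
from h import *
t=load('t0');s=load('s0')
def cen(f,col,box):
    u0,v0,u1,v1=box; h=cv2.cvtColor(f['frame'],cv2.COLOR_RGB2HSV)[v0:v1,u0:u1]
    H,S,V=h[...,0],h[...,1],h[...,2]
    m=((S>140)&(V>60)&((abs(H.astype(int)-112)<15) if col=='b' else ((H<10)|(H>170)))).astype(np.uint8)
    n,l,st,c=cv2.connectedComponentsWithStats(m); i=1+np.argmax(st[1:,4]); x,y,w,hh,a=st[i]
    print(col,st[i],c[i]); ys,xs=np.where(l==i)
    k=ys.max() if 0 else None
    return c[i]+[u0,v0],(x+u0,y+v0,w,hh)
P={}
for c,bt,bs in (('b',(335,170,360,200),(335,215,352,240)),('r',(298,182,322,208),(310,200,326,222))):
    ct,bbt=cen(t,c,bt); cs,bbs=cen(s,c,bs)
    P[c]=tri(ray(t,*ct),ray(s,*cs)); print(c,ct,cs,P[c],'plane z=112', onz(t,*ct,112),onz(s,*cs,112))
d=P['r']-P['b'];print(np.linalg.norm(d),np.degrees(np.arctan2(d[1],d[0])))
print('pan',onz(t,190+172/3.6,130+482/3.6,50),onz(s,180+207/3.6,140+254/3.6,50))
f=lambda u,v,z:onz(t,190+u/3.6,130+v/3.6,z)
print('base front',f(405,345,0),f(625,280,0)); print('hood lip', f(365,207,254),f(648,130,254))
print('balance corners',f(220,360,36),f(62,443,36),f(320,565,36)); print('timer',f(487,445,28),'vial',f(653,78,48),'trough',f(202,265,12))
E
```

```text
b [ 7  8  7 15 60] [10.51666667 14.03333333]
b [  6   3   8  18 106] [ 9.05660377 10.90566038]
b [345.51666667 184.03333333] [344.05660377 225.90566038] [541.76111282  42.54028913 114.83798238] plane z=112 [540.91723271  43.44074854 112.        ] [547.22725906  44.11975912 112.        ]
r [ 8  7  8 14 63] [11.71428571 13.04761905]
r [  5   3   8  17 114] [ 8.31578947 10.76315789]
r [309.71428571 195.04761905] [318.31578947 210.76315789] [555.60119093 141.66806045 113.85414415] plane z=112 [554.24970048 143.13683611 112.        ] [560.19063986 142.5312715  112.        ]
100.09410944968798 82.05182470268721
pan [475.77074441 397.31319481  50.        ] [473.99192426 390.92031468  50.        ]
base front [502.28600805 193.08146923   0.        ] [474.3063762   6.9112716   0.       ]
hood lip [559.05763573 183.5714347  254.        ] [528.37471927  -1.35378316 254.        ]
balance corners [548.31801835 329.79213086  36.        ] [540.88155418 465.41592648  36.        ] [372.28069328 322.07038943  36.        ]
timer [400.16577661 168.30014827  28.        ] vial [608.37705146 -78.91989282  48.        ] trough [630.31503762 315.56285986  12.        ]
```

Request:
send_rows(
  grip=[1,1],
  xyz=[
    [0,0,0.04],
    [0,0,0.08],
  ],
  yaw=[0,0],
)

```text
time_s: 0.27
ee_pos: [195.8, 538.6, 291.8]
ee_rot: [-179.5, -0.0, 160.0]
force: [0.2, 1.2, 0.8]
gripper_width: 91.1
gripper_force: 0.0
```

Request:
send_rows(
  grip=[1,1,1,1,1,1,1,1],
  xyz=[
    [0,0,0.04],
    [0,0,0.08],
    [0,0,0.12],
    [0,0,0.16],
    [0,0,0.2],
    [0,0,0.24],
    [0,0,0.28],
    [0,0,0.32],
  ],
  yaw=[0,0,0,0,0,0,0,0],
)

```text
time_s: 0.93
ee_pos: [196.4, 540.0, 606.4]
ee_rot: [179.8, 0.0, 160.0]
force: [-0.2, 1.8, 0.8]
gripper_width: 91.0
gripper_force: 0.0
```

```bash
python3 - <<'E'
from h import *
s=env.state(); print(s['qpos'],s['ee_pos'],s['ee_rot'])
E
```

```text
[ 6.88720785e+01  2.50784409e+01  2.19510198e+01  7.89029390e-04
  1.32734351e+02 -1.14515967e+00] [196.35671985 540.04676806 606.44840756] [1.79763847e+02 4.14310425e-03 1.60017766e+02]
```

Request:
send_rows(
  grip=[1,1,1,1],
  xyz=[
    [0,0,0.04],
    [0,0,0.08],
    [0,0,0.12],
    [0,0,0.12],
  ],
  yaw=[0,0,0,0],
)

```text
time_s: 1.27
ee_pos: [183.6, 505.0, 653.7]
ee_rot: [178.6, 0.0, 160.0]
force: [-0.6, -1.6, 0.7]
gripper_width: 91.1
gripper_force: 0.0
```

```bash
python3 - <<'E'
from h import *
s=env.state(); print(s['qpos'],s['ee_pos'],s['ee_rot'])
E
```

```text
[ 6.87768316e+01  2.54376711e+01  1.22678910e+01  4.02988451e-02
  1.40923318e+02 -1.21312957e+00] [183.60960172 504.98558281 653.66399186] [1.78628659e+02 4.38466644e-03 1.60021497e+02]
```

Request:
send_rows(
  grip=[1,1,1,1],
  xyz=[
    [0,0,0.3],
    [0,0,0.3],
    [0,0,0.3],
    [0,0,0.3],
  ],
  yaw=[0,0,0,0],
)

```text
time_s: 1.6
ee_pos: [163.9, 450.9, 690.3]
ee_rot: [177.6, 0.0, 160.0]
force: [0.1, 0.6, 0.5]
gripper_width: 91.1
gripper_force: 0.0
```

```bash
python3 - <<'E'
from h import *
s=env.state(); print(s['qpos'],s['ee_pos'],s['ee_rot'])
E
```

```text
[ 6.86088933e+01  2.12470334e+01  1.22651307e+01  8.91988514e-02
  1.44110842e+02 -1.33491433e+00] [163.94204619 450.8918759  690.26855272] [1.77622472e+02 6.12602661e-03 1.60017030e+02]
```

Request:
send_rows(
  grip=[1,1,1,1],
  xyz=[
    [0,0,-0.04],
    [0,0,-0.08],
    [0,0,-0.12],
    [0,0,-0.16],
  ],
  yaw=[0,0,0,0],
)

```text
time_s: 1.93
ee_pos: [164.9, 453.3, 562.8]
ee_rot: [177.4, 0.0, 160.0]
force: [0.2, 0.3, 1.6]
gripper_width: 91.2
gripper_force: 0.0
```

```bash
python3 - <<'E'
from h import *
s=env.state(); print(s['qpos'],s['ee_pos'],s['ee_rot'])
E
```

```text
[ 6.86114123e+01  8.42900248e+00  5.37311116e+01  5.78278821e-02
  1.15282402e+02 -1.38084467e+00] [164.87161937 453.32305913 562.83671514] [1.77442015e+02 1.04901346e-02 1.60017887e+02]
```

```bash
python3 - <<'E'
from h import *
from scipy.optimize import least_squares
t=load('t0');s=load('s0')
for n,u,v in (('pedestal foot',315,30),('wall seam?',70,85),('fridge near',97,170)): print(n,onz(t,u,v,-750))
for n,u,v,z in (('fridge top front corner',290,103,150),('fridge top left',218,88,150),('fridgebottom',245,183,-300),('far wall',600,280,-300)): print(n,onz(s,u,v,z), ray(s,u,v)[1])
for n,u,v in (('table corner',485,80),('L',125,240)): print(n,onz(t,u,v,0))
Q=np.radians([[18.35,89.707,72.043],[25.078,21.951,132.734],[25.438,12.268,140.923],[21.247,12.265,144.111],[8.429,53.731,115.282]])
X=np.array([[196.351,539.897,213.13],[196.357,540.047,606.448],[183.61,504.986,653.664],[163.942,450.892,690.269],[164.872,453.323,562.837]])
R=np.hypot(X[:,0],X[:,1]);Z=X[:,2]
def fk(p,q):
    a,d,L2,L3,e,Lt=p; A=q[:,0];B=A+q[:,1];C=B+q[:,2]
    return a+L2*np.sin(A)+L3*np.sin(B)+e*np.cos(B)+Lt*np.sin(C), d+L2*np.cos(A)+L3*np.cos(B)-e*np.sin(B)+Lt*np.cos(C)
f=lambda p:np.r_[fk(p,Q)[0]-R,fk(p,Q)[1]-Z, (p-[0,300,400,400,0,250])*1e-3]
r=least_squares(f,[0,300,400,400,0,250]);print(r.x.round(1),r.fun.round(1))
E
```

```text
pedestal foot [1577.37151883 -343.61960213 -750.        ]
wall seam? [1832.55419897 1001.04484434 -750.        ]
fridge near [1313.52442172 1018.39414793 -750.        ]
fridge top front corner [1204.62522996  873.36631875  150.        ] [ 0.69205515  0.67421126 -0.25787369]
fridge top left [1145.44403291 1372.27055727  150.        ] [ 0.56375233  0.79614669 -0.21984939]
fridgebottom [1042.5293579  1070.36083871 -300.        ] [ 0.55137791  0.70474206 -0.44645383]
far wall [1426.48380675 -549.79245659 -300.        ] [ 0.85185206 -0.07005903 -0.51907591]
table corner [ 680.56188144 -530.52027765    0.        ]
L [683.22231022 676.05534638   0.        ]
[1.000e-01 1.411e+02 5.918e+02 4.170e+02 2.520e+01 3.364e+02] [-0.  -0.   0.  -0.   0.  -0.   0.  -0.  -0.   0.   0.  -0.2  0.2  0.
  0.   0.1]
```

Request:
send_rows(
  grip=[1,1,1,1,1,1,1,1],
  xyz=[
    [0.03,-0.02,0],
    [0.06,-0.045,0],
    [0.09,-0.065,0],
    [0.12,-0.09,0],
    [0.15,-0.11,0],
    [0.18,-0.135,0],
    [0.21,-0.155,0],
    [0.24,-0.18,0],
  ],
  yaw=[3,6,9,12,15,18,21,23.7],
)

```text
time_s: 2.6
ee_pos: [406.3, 272.8, 563.5]
ee_rot: [177.7, 0.2, -176.1]
force: [1.5, 0.1, -0.2]
gripper_width: 91.3
gripper_force: 0.0
```

Request:
send_rows(
  grip=[1,1,1,1,1,1,1,1],
  xyz=[
    [0.03,-0.02,-0.01],
    [0.06,-0.045,-0.02],
    [0.09,-0.065,-0.03],
    [0.12,-0.09,-0.04],
    [0.15,-0.11,-0.05],
    [0.18,-0.135,-0.06],
    [0.21,-0.155,-0.07],
    [0.24,-0.18,-0.08],
  ],
  yaw=[0,0,0,0,0,0,0,0],
)

```text
time_s: 3.27
ee_pos: [646.4, 93.1, 483.1]
ee_rot: [177.8, 0.2, -176.3]
force: [0.3, -0.0, 0.3]
gripper_width: 91.2
gripper_force: 0.0
```

Request:
send_rows(
  grip=[1,1,1,1,1,1],
  xyz=[
    [0.03,-0.02,-0.02],
    [0.06,-0.045,-0.04],
    [0.09,-0.065,-0.06],
    [0.12,-0.09,-0.08],
    [0.135,-0.093,-0.1],
    [0.135,-0.093,-0.1],
  ],
  yaw=[0,0,0,0,0,0],
)

```text
time_s: 3.77
ee_pos: [782.8, -1.8, 374.1]
ee_rot: [177.8, -0.5, -176.5]
force: [0.7, 0.4, -2.5]
gripper_width: 91.5
gripper_force: 0.0
```

```bash
python3 - <<'E'
from h import *
s=env.state(); print(s['qpos'],s['ee_pos'],s['ee_rot'])
E
```

```text
[ -1.87763197  40.80033738  28.87642606   2.25573636 111.00272102
 -94.59910314] [782.78617515  -1.81508556 374.07622176] [ 177.83816468   -0.49284354 -176.47314343]
```

Request:
send_rows(
  grip=[1,1,1,1,1,1,1,1],
  xyz=[
    [0.5,0,0.3],
    [0.5,0,0.3],
    [0.5,0,0.3],
    [0.5,0,0.3],
    [0.5,0,0.3],
    [0.5,0,0.3],
    [0.5,0,0.3],
    [0.5,0,0.3],
  ],
  yaw=[0,0,0,0,0,0,0,0],
)

```text
time_s: 4.43
ee_pos: [824.7, 3.5, 386.3]
ee_rot: [178.0, 1.9, -176.3]
force: [-0.3, -0.6, 0.2]
gripper_width: 91.1
gripper_force: 0.0
```

```bash
python3 - <<'E'
from h import *
s=env.state(); print(s['qpos'],s['ee_pos'],s['ee_rot'])
E
```

```text
[ -1.45425069  47.97588912  12.26684135   2.50614026 117.9990932
 -93.93863719] [824.65956011   3.53172235 386.30983281] [ 177.9508473     1.92578765 -176.33942949]
```

Request:
send_rows(
  grip=[1,1,1,1,1,1,1,1],
  xyz=[
    [0.5,0,0.35],
    [0.5,0,0.35],
    [0.5,0,0.35],
    [0.5,0,0.35],
    [0.5,0,0.35],
    [0.5,0,0.35],
    [0.5,0,0.35],
    [0.5,0,0.35],
  ],
  yaw=[0,0,0,0,0,0,0,0],
)

```text
time_s: 5.1
ee_pos: [834.7, 5.5, 385.9]
ee_rot: [178.0, 3.5, -176.4]
force: [0.2, 0.5, -0.1]
gripper_width: 91.2
gripper_force: 0.0
```

```bash
python3 - <<'E'
from h import *
s=env.state(); print(s['qpos'],s['ee_pos'],s['ee_rot'])
E
```

```text
[ -1.32933802  48.01089427  12.32430486   2.54297893 116.27724189
 -93.78498028] [834.72617816   5.49037773 385.87643833] [ 178.01658472    3.54794503 -176.41239869]
```

Request:
send_rows(
  grip=[1,1,1,1,1,1,1,1],
  xyz=[
    [0.5,0,0.3],
    [0.5,0,0.3],
    [0.5,0,0.3],
    [0.5,0,0.3],
    [0.5,0,0.3],
    [0.5,0,0.3],
    [0.5,0,0.3],
    [0.5,0,0.3],
  ],
  yaw=[0,0,0,0,0,0,0,0],
)

```text
time_s: 5.77
ee_pos: [854.1, 7.2, 374.4]
ee_rot: [178.1, 5.4, -176.5]
force: [-0.4, -0.1, -0.6]
gripper_width: 90.9
gripper_force: 0.0
```

Request:
send_rows(
  grip=[1,1,1,1,1,1,1,1],
  xyz=[
    [0.5,0,0.2],
    [0.5,0,0.2],
    [0.5,0,0.2],
    [0.5,0,0.2],
    [0.5,0,0.2],
    [0.5,0,0.2],
    [0.5,0,0.2],
    [0.5,0,0.2],
  ],
  yaw=[0,0,0,0,0,0,0,0],
)

```text
time_s: 6.43
ee_pos: [891.0, 8.5, 336.5]
ee_rot: [178.2, 7.3, -176.5]
force: [0.7, 0.3, 0.0]
gripper_width: 91.4
gripper_force: 0.0
```

```bash
python3 - <<'E'
from h import *
s=env.state(); print(s['qpos'],s['ee_pos'],s['ee_rot'])
E
```

```text
[ -1.09348629  51.54988587  12.32386016   2.52773295 108.96525672
 -93.69555297] [890.98965088   8.49817871 336.53531519] [ 178.18232318    7.30979419 -176.54283419]
```

Request:
send_rows(
  grip=[1,1,1,1,1,1,1,1],
  xyz=[
    [0.5,0,0.28],
    [0.5,0,0.28],
    [0.5,0,0.28],
    [0.5,0,0.28],
    [0.5,0,0.28],
    [0.5,0,0.28],
    [0.5,0,0.28],
    [0.5,0,0.28],
  ],
  yaw=[0,0,0,0,0,0,0,0],
)

```text
time_s: 7.1
ee_pos: [906.5, 9.6, 331.6]
ee_rot: [178.3, 9.3, -176.6]
force: [0.9, -0.6, 0.4]
gripper_width: 90.9
gripper_force: 0.0
```

Request:
send_rows(
  grip=[1,1,1,1,1,1,1,1],
  xyz=[
    [0.5,0,0.28],
    [0.5,0,0.28],
    [0.5,0,0.28],
    [0.5,0,0.28],
    [0.5,0,0.28],
    [0.5,0,0.28],
    [0.5,0,0.28],
    [0.5,0,0.28],
  ],
  yaw=[0,0,0,0,0,0,0,0],
)

```text
time_s: 7.77
ee_pos: [921.5, 10.5, 327.9]
ee_rot: [178.3, 11.3, -176.7]
force: [0.6, -0.1, -0.3]
gripper_width: 91.1
gripper_force: 0.0
```

Request:
send_rows(
  grip=[1,1,1,1,1,1,1,1],
  xyz=[
    [0.5,0,0.28],
    [0.5,0,0.28],
    [0.5,0,0.28],
    [0.5,0,0.28],
    [0.5,0,0.28],
    [0.5,0,0.28],
    [0.5,0,0.28],
    [0.5,0,0.28],
  ],
  yaw=[0,0,0,0,0,0,0,0],
)

```text
time_s: 8.43
ee_pos: [935.9, 11.3, 325.9]
ee_rot: [178.4, 13.3, -176.7]
force: [-0.2, -0.4, 0.2]
gripper_width: 91.2
gripper_force: 0.0
```

Request:
send_rows(
  grip=[1,1,1,1,1,1,1,1],
  xyz=[
    [0.5,0,0.28],
    [0.5,0,0.28],
    [0.5,0,0.28],
    [0.5,0,0.28],
    [0.5,0,0.28],
    [0.5,0,0.28],
    [0.5,0,0.28],
    [0.5,0,0.28],
  ],
  yaw=[0,0,0,0,0,0,0,0],
)

```text
time_s: 9.1
ee_pos: [949.8, 11.8, 325.2]
ee_rot: [178.5, 15.4, -176.8]
force: [0.1, 0.5, 0.0]
gripper_width: 91.5
gripper_force: 0.0
```

```bash
python3 - <<'E'
from h import *
s=env.state(); print(s['qpos'],s['ee_pos'],s['ee_rot'])
E
```

```text
[ -0.89180518  52.92681797  12.32747193   2.61795801  99.50549799
 -93.54175817] [949.82344335  11.83930864 325.18054758] [ 178.50513281   15.37189341 -176.7739037 ]
```

Request:
send_rows(
  grip=[1,1,1,1,1,1,1,1],
  xyz=[
    [0.5,0,0.28],
    [0.5,0,0.28],
    [0.5,0,0.28],
    [0.5,0,0.28],
    [0.5,0,0.28],
    [0.5,0,0.28],
    [0.5,0,0.28],
    [0.5,0,0.28],
  ],
  yaw=[0,0,0,0,0,0,0,0],
)

```text
time_s: 9.77
ee_pos: [963.3, 12.2, 325.5]
ee_rot: [178.6, 17.4, -176.8]
force: [-0.2, 0.2, -0.3]
gripper_width: 91.3
gripper_force: 0.0
```

Request:
send_rows(
  grip=[1,1,1,1,1,1,1,1],
  xyz=[
    [0.5,0,0.28],
    [0.5,0,0.28],
    [0.5,0,0.28],
    [0.5,0,0.28],
    [0.5,0,0.28],
    [0.5,0,0.28],
    [0.5,0,0.28],
    [0.5,0,0.28],
  ],
  yaw=[0,0,0,0,0,0,0,0],
)

```text
time_s: 10.43
ee_pos: [976.5, 12.6, 326.7]
ee_rot: [178.7, 19.5, -176.9]
force: [0.7, -0.3, 0.2]
gripper_width: 91.3
gripper_force: 0.0
```

Request:
send_rows(
  grip=[1,1,1,1,1,1,1,1],
  xyz=[
    [0.5,0,0.28],
    [0.5,0,0.28],
    [0.5,0,0.28],
    [0.5,0,0.28],
    [0.5,0,0.28],
    [0.5,0,0.28],
    [0.5,0,0.28],
    [0.5,0,0.28],
  ],
  yaw=[0,0,0,0,0,0,0,0],
)

```text
time_s: 11.1
ee_pos: [989.4, 13.0, 328.9]
ee_rot: [178.7, 21.6, -176.9]
force: [-1.0, -0.2, 0.2]
gripper_width: 91.5
gripper_force: 0.0
```

Request:
send_rows(
  grip=[1,1,1,1,1,1,1,1],
  xyz=[
    [0.5,0,0.28],
    [0.5,0,0.28],
    [0.5,0,0.28],
    [0.5,0,0.28],
    [0.5,0,0.28],
    [0.5,0,0.28],
    [0.5,0,0.28],
    [0.5,0,0.28],
  ],
  yaw=[0,0,0,0,0,0,0,0],
)

```text
time_s: 11.77
ee_pos: [1002.0, 13.3, 331.8]
ee_rot: [178.8, 23.8, -177.0]
force: [0.1, -0.4, -0.1]
gripper_width: 91.2
gripper_force: 0.0
```

Request:
send_rows(
  grip=[1,1,1,1,1,1,1,1],
  xyz=[
    [0.5,0,0.28],
    [0.5,0,0.28],
    [0.5,0,0.28],
    [0.5,0,0.28],
    [0.5,0,0.28],
    [0.5,0,0.28],
    [0.5,0,0.28],
    [0.5,0,0.28],
  ],
  yaw=[0,0,0,0,0,0,0,0],
)

```text
time_s: 12.43
ee_pos: [1014.3, 13.4, 335.3]
ee_rot: [178.9, 25.9, -177.0]
force: [-0.7, -0.0, -0.1]
gripper_width: 91.4
gripper_force: 0.0
```

Request:
send_rows(
  grip=[1,1,1,1,1,1,1,1],
  xyz=[
    [0.5,0,0.28],
    [0.5,0,0.28],
    [0.5,0,0.28],
    [0.5,0,0.28],
    [0.5,0,0.28],
    [0.5,0,0.28],
    [0.5,0,0.28],
    [0.5,0,0.28],
  ],
  yaw=[0,0,0,0,0,0,0,0],
)

```text
time_s: 13.1
ee_pos: [1026.4, 13.6, 339.4]
ee_rot: [179.0, 28.0, -177.1]
force: [-0.7, 0.2, 0.6]
gripper_width: 91.5
gripper_force: 0.0
```

Request:
send_rows(
  grip=[1,1,1,1,1,1,1,1],
  xyz=[
    [0.5,0,0.28],
    [0.5,0,0.28],
    [0.5,0,0.28],
    [0.5,0,0.28],
    [0.5,0,0.28],
    [0.5,0,0.28],
    [0.5,0,0.28],
    [0.5,0,0.28],
  ],
  yaw=[0,0,0,0,0,0,0,0],
)

```text
time_s: 13.77
ee_pos: [1038.1, 13.7, 344.1]
ee_rot: [179.0, 30.2, -177.1]
force: [0.3, 0.2, 0.3]
gripper_width: 91.3
gripper_force: 0.0
```

Request:
send_rows(
  grip=[1,1,1,1,1,1,1,1],
  xyz=[
    [0.5,0,0.28],
    [0.5,0,0.28],
    [0.5,0,0.28],
    [0.5,0,0.28],
    [0.5,0,0.28],
    [0.5,0,0.28],
    [0.5,0,0.28],
    [0.5,0,0.28],
  ],
  yaw=[0,0,0,0,0,0,0,0],
)

```text
time_s: 14.43
ee_pos: [1049.5, 13.8, 349.3]
ee_rot: [179.1, 32.3, -177.2]
force: [-0.2, 0.2, -1.3]
gripper_width: 91.0
gripper_force: 0.0
```

```bash
python3 - <<'E'
from h import *
s=env.state(); print(s['qpos'],s['ee_pos'],s['ee_rot'])
E
```

```text
[ -0.77767099  53.97202157  12.32576713   2.85717673  81.50465735
 -93.48408312] [1049.53347777   13.8044628   349.27306602] [ 179.1060638    32.30737726 -177.15896185]
```

Request:
send_rows(
  grip=[1,1,1,1,1,1,1,1],
  xyz=[
    [0.5,0,0.28],
    [0.5,0,0.28],
    [0.5,0,0.28],
    [0.5,0,0.28],
    [0.5,0,0.28],
    [0.5,0,0.28],
    [0.5,0,0.28],
    [0.5,0,0.28],
  ],
  yaw=[0,0,0,0,0,0,0,0],
)

```text
time_s: 15.1
ee_pos: [1060.6, 13.8, 354.9]
ee_rot: [179.2, 34.4, -177.2]
force: [-0.5, -0.9, 0.2]
gripper_width: 91.2
gripper_force: 0.0
```

Request:
send_rows(
  grip=[1,1,1,1,1,1,1,1],
  xyz=[
    [0.5,0,0.28],
    [0.5,0,0.28],
    [0.5,0,0.28],
    [0.5,0,0.28],
    [0.5,0,0.28],
    [0.5,0,0.28],
    [0.5,0,0.28],
    [0.5,0,0.28],
  ],
  yaw=[0,0,0,0,0,0,0,0],
)

```text
time_s: 15.77
ee_pos: [1071.4, 13.9, 361.0]
ee_rot: [179.3, 36.6, -177.2]
force: [-0.7, 0.7, 0.0]
gripper_width: 91.0
gripper_force: 0.0
```

Request:
send_rows(
  grip=[1,1,1,1,1,1,1,1],
  xyz=[
    [0.5,0,0.28],
    [0.5,0,0.28],
    [0.5,0,0.28],
    [0.5,0,0.28],
    [0.5,0,0.28],
    [0.5,0,0.28],
    [0.5,0,0.28],
    [0.5,0,0.28],
  ],
  yaw=[0,0,0,0,0,0,0,0],
)

```text
time_s: 16.43
ee_pos: [1081.8, 13.9, 367.4]
ee_rot: [179.3, 38.7, -177.3]
force: [-0.4, -0.4, 0.2]
gripper_width: 90.7
gripper_force: 0.0
```

Request:
send_rows(
  grip=[1,1,1,1,1,1,1,1],
  xyz=[
    [-0.035,0.002,0.01],
    [-0.075,0.005,0.02],
    [-0.115,0.007,0.03],
    [-0.155,0.01,0.04],
    [-0.195,0.012,0.04],
    [-0.235,0.015,0.04],
    [-0.275,0.017,0.04],
    [-0.315,0.02,0.04],
  ],
  yaw=[-1.5,-3,-4.5,-6,-7.5,-9,-10,-11],
)

```text
time_s: 17.1
ee_pos: [775.5, 33.2, 408.0]
ee_rot: [179.3, 38.7, 171.7]
force: [-0.2, -0.6, 1.1]
gripper_width: 91.1
gripper_force: 0.0
```

```bash
python3 - <<'E'
from h import *
s=env.state(); print(s['qpos'],s['ee_pos'],s['ee_rot'])
E
```

```text
[  4.83312593  15.13894535  77.13325224  -9.80239048  50.04152933
 -73.34852231] [775.54359263  33.15701778 407.96922941] [179.30158343  38.71686372 171.67531174]
```

Request:
send_rows(
  grip=[1,1,1,1,1,1,1,1],
  xyz=[
    [-0.04,0.003,0],
    [-0.08,0.006,0],
    [-0.12,0.009,0],
    [-0.16,0.012,0],
    [-0.2,0.015,0],
    [-0.24,0.018,0],
    [-0.28,0.021,0],
    [-0.32,0.024,0],
  ],
  yaw=[0,0,0,0,0,0,0,0],
)

```text
time_s: 17.77
ee_pos: [455.9, 56.7, 407.5]
ee_rot: [179.3, 38.7, 171.6]
force: [-0.2, 0.9, 0.9]
gripper_width: 91.5
gripper_force: 0.0
```

Request:
send_rows(
  grip=[1,1,1,1,1,1,1,1],
  xyz=[
    [-0.03,0,-0.02],
    [-0.04,0,-0.06],
    [-0.04,0,-0.1],
    [-0.04,0,-0.14],
    [-0.04,0,-0.18],
    [-0.04,0,-0.22],
    [-0.04,0,-0.25],
    [-0.04,0,-0.25],
  ],
  yaw=[0,0,0,0,0,0,0,0],
)

```text
time_s: 18.43
ee_pos: [416.1, 56.7, 154.3]
ee_rot: [179.4, 38.4, 171.8]
force: [-0.7, -0.8, -0.6]
gripper_width: 91.1
gripper_force: 0.0
```

```bash
python3 - <<'E'
from h import *
w=grab('wrist','w1'); t=grab('top','t1'); s=grab('scene','s1')
s=env.state(); print(s['qpos'],s['ee_pos'],s['ee_rot']); print(np.array(w['pose']).round(2),proj(w,[542,42.5,118]))
E
```

```text
[ 18.7166239   -5.22792264 139.74184659 -59.0084775   18.57149951
 -10.78045717] [417.88178405  56.96252261 156.99217452] [179.39689738  38.59650897 171.79813745]
[[ 1.4000e-01  5.7000e-01  8.1000e-01  2.4698e+02]
 [ 9.9000e-01 -8.0000e-02 -1.1000e-01  7.8930e+01]
 [ 1.0000e-02  8.2000e-01 -5.7000e-01  2.3680e+02]
 [ 0.0000e+00  0.0000e+00  0.0000e+00  1.0000e+00]] (np.float64(323.0119788894881), np.float64(280.61219825039564))
```

View pics/w1.png

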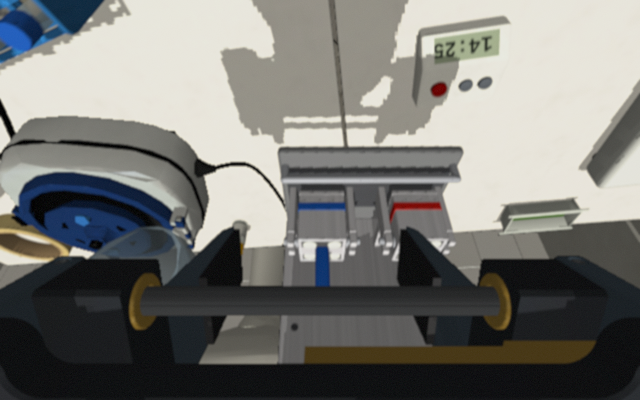

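```bash
python3 - <<'E'
from h import *
from scipy.spatial.transform import Rotation as Ro
w=load('w1'); s=env.state(); R=Ro.from_euler('xyz',s['ee_rot'],degrees=True).as_matrix(); p=s['ee_pos']
h=cv2.cvtColor(w['frame'],cv2.COLOR_RGB2HSV)[242:286,305:340]; m=(h[...,1]>120)&(abs(h[...,0].astype(int)-112)<15)&(h[...,2]>50)
ys,xs=np.where(m); u,v=xs.mean()+305,ys.mean()+242; print(u,v,xs.min()+305,xs.max()+305,ys.min()+242,ys.max()+242)
o,d=ray(w,u,v); 
# front face of paddle: plane through (542,42.5) stand x=-12
n=np.array([.990,-.139,0]); q=o+d*((n@np.array([542,42.5,0])-12-n@o)/(n@d)); print('front pt',q,'centre',q+12*n)
print('tool z',R[:,2],'tool y',R[:,1],'tri blue',np.array([541.8,42.5,0]))
c=q+12*n; c[2]=121; tcp=c+19*R[:,2]; print('TCP target',tcp,'shift',tcp-p)
E
```

```text
321.97713097713097 266.7733887733888 316 328 247 285
front pt [529.97291378  43.17039308 108.8759874 ] centre [541.85291378  41.50239308 108.8759874 ]
tool z [ 0.61891861 -0.07857336 -0.78151519] tool y [0.13615396 0.99065353 0.00822663] tri blue [541.8  42.5   0. ]
TCP target [553.61236728  40.00949918 106.15121146] shift [135.73058323 -16.95302342 -50.84096306]
```

Request:
send_rows(
  grip=[0.3,0.3,0.3,0.3,0.3,0.3,0.3,0.3],
  xyz=[
    [0.01,-0.001,-0.01],
    [0.02,-0.003,-0.02],
    [0.03,-0.004,-0.03],
    [0.04,-0.005,-0.04],
    [0.055,-0.007,-0.048],
    [0.07,-0.009,-0.05],
    [0.07,-0.009,-0.05],
    [0.07,-0.009,-0.05],
  ],
  yaw=[0,0,0,0,0,0,0,0],
)

```text
time_s: 19.25
ee_pos: [490.4, 48.7, 123.0]
ee_rot: [179.4, 37.7, 171.7]
force: [-0.7, 0.1, 0.2]
gripper_width: 59.3
gripper_force: 0.0
```

```bash
python3 - <<'E'
from h import *
s=env.state(); print(s['qpos'],s['ee_pos'],s['ee_rot'],s['force'])
E
```

```text
[ 12.38385082   5.30761632 135.89220067 -76.92115099  12.20571739
   3.21940986] [490.4268454   48.68416369 123.04618731] [179.41092247  37.6516245  171.71935924] [-0.68448884  0.05936596  0.18436806]
```

```bash
cat > kin.py <<'E'
import numpy as np
from scipy.optimize import least_squares
from scipy.spatial.transform import Rotation as Ro
rz=lambda a:Ro.from_euler('z',a,degrees=True).as_matrix(); ry=lambda a:Ro.from_euler('y',a,degrees=True).as_matrix()
LO=np.array([-177.97,-48.28,12.27,-77.06,2.81,-146.56]);HI=np.array([177.97,115.42,149.76,257.06,150.46,146.56])
P0=[0,141.1,591.8,417,25.2,336.4]
def fk(q,P=P0,s4=1,s6=1,off=90):
    a,d,L2,L3,e,Lt=P; R1=rz(q[0]); A=R1@ry(q[1]); B=A@ry(q[2]); C=B@rz(s4*q[3])@ry(q[4]); T=C@rz(s6*q[5]+off)
    p=R1@[a,0,d]+A@[0,0,L2]+B@[e,0,L3]+C@[0,0,Lt]; return p,T
D=[([68.8685,18.35,89.707,0,72.043,-1.146],[196.351,539.897,213.13],[-179.9,0,160.015]),
([-1.8776,40.80,28.876,2.2557,111.0027,-94.599],[782.786,-1.815,374.076],[177.838,-.4928,-176.473]),
([-.7777,53.972,12.3258,2.8572,81.5047,-93.484],[1049.533,13.804,349.273],[179.106,32.307,-177.159]),
([4.8331,15.1389,77.133,-9.8024,50.0415,-73.3485],[775.544,33.157,407.969],[179.3016,38.7169,171.6753]),
([18.7166,-5.2279,139.7418,-59.0085,18.5715,-10.7805],[417.882,56.9625,156.992],[179.3969,38.5965,171.7981]),
([12.3838,5.3076,135.8922,-76.9212,12.2057,3.2194],[490.4268,48.684,123.046],[179.411,37.6516,171.7194]),
([8.6114*0+68.6114,8.429,53.7311,.0578,115.2824,-1.3808],[164.872,453.323,562.837],[177.442,.0105,160.018])]
def fit():
    best=None
    for s4 in(1,-1):
        for s6 in(1,-1):
            for off in (0,90,180,270):
                f=lambda P:np.concatenate([fk(np.array(q),P,s4,s6,off)[0]-p for q,p,_ in D])
                g=sum(np.linalg.norm(fk(np.array(q),P0,s4,s6,off)[1]-Ro.from_euler('xyz',r,degrees=True).as_matrix()) for q,_,r in D)
                if best is None or g<best[0]: best=(g,s4,s6,off,f)
    r=least_squares(best[4],P0); return r.x,best[1:4],best[0],r.fun
P,S,g,res=fit()
def ik(p,R,q0):
    f=lambda q:np.r_[fk(q,P,*S)[0]-p, 300*Ro.from_matrix(fk(q,P,*S)[1]@R.T).as_rotvec()]
    r=least_squares(f,np.clip(q0,LO+.01,HI-.01),bounds=(LO,HI)); return r.x,np.linalg.norm(r.fun)
E
python3 - <<'E'
from kin import *
print(P.round(1),S,g,abs(res).max())
c=np.array([541.85,41.5,121])
for tilt in (30,32,34,36,37.7,40,42):
    R=Ro.from_euler('xyz',[179.5,tilt,171.8],degrees=True).as_matrix()
    for nm,pt in (('grasp',c),('lift',c+[0,0,22]),('out',c+[-110,15,22])):
        for q0 in ([12,5,135,-70,15,0],[12,5,140,230,15,60],[12,5,140,230,15,-100]):
            q,e=ik(pt+19*R[:,2],R,q0)
            if e<1: print(tilt,nm,q.round(1))
E
```

```text
[ 60.9 -23.1 599.6 394.   -9.4 194.8] (1, 1, 90) 9.477491445564982e-05 122.73698068166195
30 grasp [  6.6  12.4 126.1 -29.7  13.9 -48.2]
30 lift [  6.6  10.6 124.2 -23.6  17.3 -54.5]
30 out [ 11.1   1.3 135.5 -32.6  17.  -41.8]
32 grasp [  6.8  12.3 127.  -38.2  12.  -39.6]
32 lift [  6.8  10.5 125.  -29.4  15.2 -48.7]
32 out [ 11.4   1.2 136.3 -39.9  15.3 -34.3]
34 grasp [  6.9  12.2 127.9 -49.8  10.4 -28. ]
34 lift [  6.9  10.3 125.9 -37.1  13.2 -41. ]
34 out [ 11.7   1.1 137.2 -49.1  13.9 -25.1]
36 grasp [  7.1  12.1 128.8 -65.    9.3 -12.9]
36 lift [  7.1  10.2 126.8 -47.3  11.5 -30.8]
36 out [ 12.    1.  138.  -60.   13.  -14.1]
37.7 lift [  7.2  10.2 127.5 -58.4  10.5 -19.8]
37.7 out [ 12.2   0.9 138.7 -70.5  12.6  -3.6]
40 lift [  7.4  10.1 128.5 -76.4   9.8  -1.7]
42 grasp [  7.6  12.2 131.4 245.8  11.   36.5]
42 grasp [  7.6  12.2 131.4 245.8  11.   36.5]
```

```bash
python3 - <<'E'
from kin import *
rows=[];b=[]
for q,p,_ in D:
    R1=rz(q[0]);A=R1@ry(q[1]);B=A@ry(q[2]);E4=B@rz(q[3]);C=E4@ry(q[4])
    rows.append(np.hstack([R1[:,[0,2]],A[:,[2]],B[:,[0,2]],C[:,[2]]]));b.append(p)
M=np.vstack(rows);b=np.concatenate(b);x=np.linalg.lstsq(M,b,rcond=None)[0];print(x.round(1),(M@x-b).round(1).reshape(-1,3))
E
```

```text
[  4.2 128.9 592.3  22.8 415.4 325.9] [[ 12.   -0.7   1.7]
 [  2.  -11.9   0.5]
 [ -3.1 -11.9  -1.2]
 [ -2.2 -10.4  -0.7]
 [  2.1  -8.6  -0.3]
 [  1.6  -9.4  -0.3]
 [ 11.2  -3.    0.3]]
```

```bash
python3 - <<'E'
s=open('kin.py').read()
i=s.index('def fit'); j=s.index('def ik')
s=s[:i]+'''M=[];b=[]
def cols(q):
    R1=rz(q[0]);A=R1@ry(q[1]);B=A@ry(q[2]);C=B@rz(q[3])@ry(q[4]); return np.hstack([R1,A[:,[2]],B[:,[0,2]],C[:,[2]]]),C@rz(q[5]+90)
X=np.linalg.lstsq(np.vstack([cols(q)[0] for q,_,_ in D]),np.concatenate([p for _,p,_ in D]),rcond=None)[0]
def fk(q):
    M,T=cols(q); return M@X,T
res=np.concatenate([fk(q)[0]-p for q,p,_ in D])
'''+s[j:].replace(',P,*S','')
open('kin.py','w').write(s)
E
cat > a.py <<'E'
from kin import *
print(X.round(1),abs(res).max())
c=np.array([541.85,41.5,121])
for tilt in (30,32,34,36,37.7,40,42):
    R=Ro.from_euler('xyz',[179.5,tilt,171.8],degrees=True).as_matrix()
    for nm,pt in (('grasp',c),('lift',c+[0,0,22]),('out',c+[-110,15,22])):
        S=set()
        for q0 in ([12,5,135,-70,15,0],[12,5,140,230,15,60],[12,5,140,230,15,-100],[12,5,140,230,15,0]):
            q,e=ik(pt+19*R[:,2],R,q0)
            if e<1: S.add(tuple(q.round(0)))
        print(tilt,nm,S)
E
python3 a.py
```

```text
[  0.   11.5 140.3 591.8  25.2 417.  335.7] 0.007913023465334845
30 grasp {(np.float64(7.0), np.float64(12.0), np.float64(125.0), np.float64(-28.0), np.float64(15.0), np.float64(-49.0))}
30 lift {(np.float64(7.0), np.float64(10.0), np.float64(123.0), np.float64(-23.0), np.float64(19.0), np.float64(-54.0))}
30 out {(np.float64(13.0), np.float64(1.0), np.float64(134.0), np.float64(-33.0), np.float64(19.0), np.float64(-40.0))}
32 grasp {(np.float64(8.0), np.float64(12.0), np.float64(127.0), np.float64(-38.0), np.float64(13.0), np.float64(-39.0))}
32 lift {(np.float64(8.0), np.float64(10.0), np.float64(125.0), np.float64(-30.0), np.float64(16.0), np.float64(-48.0))}
32 out {(np.float64(14.0), np.float64(1.0), np.float64(136.0), np.float64(-41.0), np.float64(17.0), np.float64(-32.0))}
34 grasp {(np.float64(8.0), np.float64(12.0), np.float64(128.0), np.float64(-51.0), np.float64(11.0), np.float64(-26.0))}
34 lift {(np.float64(8.0), np.float64(10.0), np.float64(126.0), np.float64(-39.0), np.float64(14.0), np.float64(-39.0))}
34 out {(np.float64(15.0), np.float64(1.0), np.float64(137.0), np.
[... 484 characters left out ...]
oat64(129.0), np.float64(-65.0), np.float64(11.0), np.float64(-12.0))}
37.7 out {(np.float64(16.0), np.float64(1.0), np.float64(140.0), np.float64(-74.0), np.float64(15.0), np.float64(4.0))}
40 grasp {(np.float64(9.0), np.float64(12.0), np.float64(132.0), np.float64(252.0), np.float64(11.0), np.float64(32.0))}
40 lift set()
40 out set()
42 grasp {(np.float64(10.0), np.float64(13.0), np.float64(134.0), np.float64(238.0), np.float64(13.0), np.float64(46.0))}
42 lift {(np.float64(10.0), np.float64(10.0), np.float64(132.0), np.float64(256.0), np.float64(12.0), np.float64(28.0))}
42 out {(np.float64(18.0), np.float64(1.0), np.float64(143.0), np.float64(257.0), np.float64(17.0), np.float64(33.0))}
```

Request:
send_rows(
  grip=[0.3,0.3,0.3,0.3,0.3,0.3],
  xyz=[
    [-0.005,0,-0.04],
    [-0.005,0,-0.04],
    [-0.005,0,-0.04],
    [-0.005,0,-0.04],
    [-0.005,0,-0.04],
    [-0.005,0,-0.04],
  ],
  yaw=[0,0,0,0,0,0],
)

```text
time_s: 19.75
ee_pos: [486.3, 50.4, 105.8]
ee_rot: [179.6, 35.7, 171.8]
force: [0.1, 0.5, -0.1]
gripper_width: 58.9
gripper_force: 0.0
```

```bash
python3 - <<'E'
from h import *
s=env.state(); print(s['qpos'],s['ee_pos'],s['ee_rot'],s['force'])
E
```

```text
[ 12.39782204   7.03298383 136.23988599 -76.99571031  11.77180338
   3.69384019] [486.31391557  50.36157118 105.76773132] [179.58912486  35.69743421 171.77709254] [ 0.07412523  0.50390185 -0.12997394]
```

Request:
send_rows(
  grip=[0.3,0.3,0.3,0.3,0.3,0.3,0.3,0.3],
  xyz=[
    [0.01,-0.0016,0],
    [0.022,-0.0035,0],
    [0.034,-0.0053,0],
    [0.046,-0.0072,0],
    [0.057,-0.009,0],
    [0.0665,-0.0104,0],
    [0.0665,-0.0104,0],
    [0.0665,-0.0104,0],
  ],
  yaw=[0,0,0,0,0,0,0,0],
)

```text
time_s: 20.42
ee_pos: [552.8, 39.7, 105.2]
ee_rot: [179.6, 35.6, 171.7]
force: [-0.7, -0.7, -0.4]
gripper_width: 59.5
gripper_force: 0.0
```

```bash
python3 - <<'E'
from h import *
s=env.state(); print(s['qpos'],s['ee_pos'],s['ee_rot'],s['force'])
w=grab('wrist','w2'); S=grab('scene','s2')
a=cv2.resize(S['frame'][150:290,240:420,::-1],(800,600),interpolation=cv2.INTER_CUBIC)
b=cv2.resize(w['frame'][150:350,180:460,::-1],(800,571))
cv2.imwrite('pics/c2.png',np.vstack([cv2.resize(a,(400,300)),cv2.resize(b,(400,285))]))
E
```

```text
[  8.54285619  12.03990484 129.22857618 -66.09162816  10.19819503
 -10.47678314] [552.83113191  39.73263237 105.24081048] [179.60660844  35.64174265 171.74129772] [-0.69997669 -0.67584878 -0.435377  ]
```

View pics/c2.png

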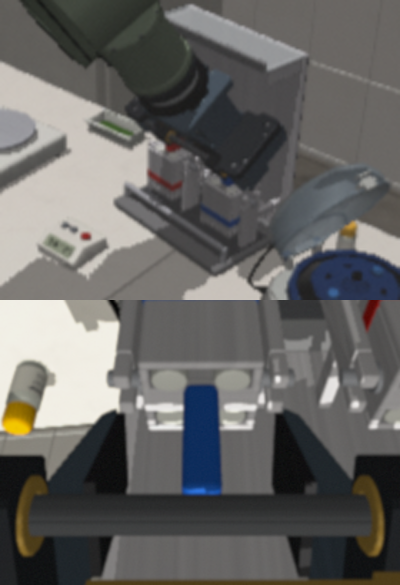

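The wrist crop shows the blue paddle at (201,440), centred between the fingers. The scene crop shows the gripper clear of the hood and of the red paddle.

Request:
send_rows(
  grip=[-0.6,-0.8,-1,-1,-1,-1,-1,-1],
  xyz=[
    [0,0,0],
    [0,0,0],
    [0,0,0],
    [0,0,0],
    [0,0,0],
    [0,0,0],
    [0,0,0],
    [0,0,0],
  ],
  yaw=[0,0,0,0,0,0,0,0],
  grip_force=30,
)

```text
time_s: 21.18
ee_pos: [552.9, 39.8, 105.2]
ee_rot: [179.6, 35.6, 171.8]
force: [-1.2, -0.5, 1.1]
gripper_width: 13.7
gripper_force: 30.0
```

```bash
python3 - <<'E'
from h import *
from kin import *
s=env.state(); print(s['ee_pos'],s['ee_rot'],s['force'],s['torque'],s['gripper_width'],s['gripper_force'])
p=s['ee_pos'];q=s['qpos'];r=s['ee_rot']
for nm,d,dy in (('lift',[0,0,24],0),('out',[-109,15.2,24],0),('mid',[-130,100,110],15),('m2',[-130,200,110],30),('pan',[-67,351,30],45),('panyaw25',[-67,351,30],25),('panyaw25h',[-67,351,110],25)):
    q,e=ik(p+d,Ro.from_euler('xyz',r+[0,0,dy],degrees=True).as_matrix(),q); print(nm,q.round(1),round(e,2))
E
```

```text
[552.85042169  39.81439859 105.19503455] [179.62512963  35.63527396 171.78517754] [-1.20915714 -0.4915397   1.07895327] [-0.02750599  0.36414979 -0.04966872] 13.680026846568504 29.997205138206482
lift [  8.5   9.6 127.4 -47.9  12.6 -29. ] 0.0
out [ 15.4   0.6 138.1 -59.7  15.3 -11.7] 0.0
mid [ 24.   -8.5 129.7 -22.3  26.  -55.7] 0.0
m2 [ 32.1  -4.6 126.6 -14.2  23.4 -68.5] 0.0
pan [ 37.9  14.1 119.6  -1.5  10.7 -87.6] 0.0
panyaw25 [ 46.5  15.6 117.4 -48.7  22.1 -18.6] 0.0
panyaw25h [ 46.5   9.9 110.9 -32.9  31.4 -36.2] 0.0
```

Request:
send_rows(
  grip=[-1,-1,-1,-1,-1,-1,-1,-1],
  xyz=[
    [0,0,0.002],
    [0,0,0.005],
    [0,0,0.009],
    [0,0,0.013],
    [0,0,0.017],
    [0,0,0.021],
    [0,0,0.024],
    [0,0,0.025],
  ],
  yaw=[0,0,0,0,0,0,0,0],
)

```text
time_s: 21.85
ee_pos: [552.2, 39.6, 129.7]
ee_rot: [179.6, 35.6, 171.7]
force: [-0.2, -0.8, -3.7]
gripper_width: 13.8
gripper_force: 30.0
```

```bash
python3 - <<'E'
from h import *
s=env.state(); print(s['ee_pos'],s['ee_rot'],s['force'],s['torque'],s['gripper_width'])
w=grab('wrist','w3'); S=grab('scene','s3')
a=cv2.resize(S['frame'][150:290,240:420,::-1],(800,600),interpolation=cv2.INTER_CUBIC)
b=cv2.resize(w['frame'][100:350,140:490,::-1],(800,571))
cv2.imwrite('pics/c3.png',np.vstack([cv2.resize(a,(400,300)),cv2.resize(b,(400,285))]))
E
```

```text
[552.22484052  39.62171939 129.71296346] [179.63728698  35.55510716 171.74767976] [-0.22336657 -0.8436219  -3.67157073] [0.08956474 0.65896987 0.03171035] 13.774220165155846
```

View pics/c3.png

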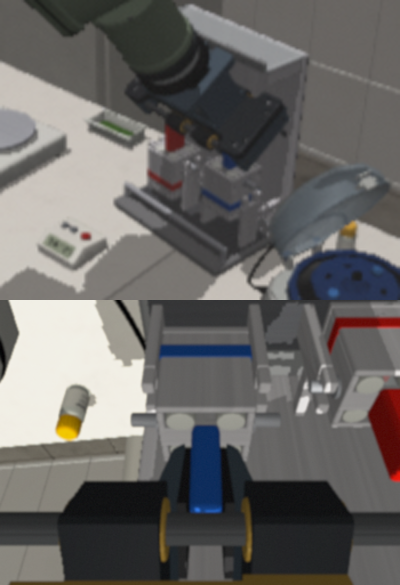

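Request:
send_rows(
  grip=[-1,-1,-1,-1,-1,-1,-1,-1],
  xyz=[
    [-0.003,0.0004,0],
    [-0.009,0.0013,0],
    [-0.018,0.0025,0],
    [-0.03,0.0042,0],
    [-0.043,0.006,0],
    [-0.056,0.0079,0],
    [-0.068,0.0095,0],
    [-0.079,0.0111,0],
  ],
  yaw=[0,0,0,0,0,0,0,0],
)

```text
time_s: 22.62
ee_pos: [472.2, 50.9, 129.7]
ee_rot: [179.6, 35.6, 171.8]
force: [-0.0, 0.7, -2.4]
gripper_width: 13.7
gripper_force: 30.0
```

Request:
send_rows(
  grip=[-1,-1,-1,-1,-1,-1,-1,-1],
  xyz=[
    [-0.01,0.0014,0],
    [-0.02,0.0028,0],
    [-0.03,0.0042,0.002],
    [-0.038,0.006,0.007],
    [-0.043,0.008,0.015],
    [-0.047,0.012,0.024],
    [-0.05,0.018,0.032],
    [-0.052,0.026,0.038],
  ],
  yaw=[0,0,0,0,0,0,0.5,1.5],
)

```text
time_s: 23.28
ee_pos: [421.1, 77.2, 168.8]
ee_rot: [179.6, 35.6, 173.3]
force: [0.4, 0.2, -2.9]
gripper_width: 13.9
gripper_force: 30.0
```

```bash
python3 - <<'E'
from h import *
s=env.state(); print(s['qpos'],s['ee_pos'],s['ee_rot'],s['force'],s['torque'],s['gripper_width'])
# pan centre from both views: fit ellipse of pan edge in top image
f=load('t0'); g=cv2.cvtColor(f['frame'],cv2.COLOR_RGB2HSV)[218:300,200:280]
print(g[44,38],g[44,5],g[44,65])
gr=cv2.cvtColor(f['frame'],cv2.COLOR_RGB2GRAY)[218:300,200:280]
m=((gr<185)&(gr>140)).astype(np.uint8); m=cv2.morphologyEx(m,cv2.MORPH_OPEN,np.ones((5,5)))
n,l,st,c=cv2.connectedComponentsWithStats(m); i=l[44,38]; print(st[i],c[i],onz(f,c[i][0]+200,c[i][1]+218,50))
e=cv2.fitEllipse(max(cv2.findContours((l==i).astype(np.uint8),0,2)[0],key=len)); print(e,onz(f,e[0][0]+200,e[0][1]+218,50))
E
```

```text
[ 20.65473659  -5.47014931 135.55653184 -42.41169431  22.81553855
 -27.11432988] [421.05943075  77.19926635 168.84409696] [179.57598204  35.64757104 173.26531768] [ 0.37089098  0.20721629 -2.91366606] [ 0.05583732  0.70206641 -0.01184134] 13.882142829281577
[133  11 164] [ 15   3 185] [ 17  13 172]
[  16   26   42   41 1385] [36.5566787  45.89747292] [477.16480347 400.33614696  50.        ]
((36.62694549560547, 45.90388107299805), (40.709285736083984, 41.9459114074707), 67.75688934326172) [477.0674447  400.16930353  50.        ]
```

Request:
send_rows(
  grip=[-1,-1,-1,-1,-1,-1,-1,-1],
  xyz=[
    [0,0.01,0.002],
    [0.003,0.025,0.003],
    [0.007,0.045,0.004],
    [0.012,0.068,0.004],
    [0.018,0.093,0.004],
    [0.024,0.118,0.004],
    [0.03,0.143,0.004],
    [0.036,0.168,0.004],
  ],
  yaw=[1,3,5,7.5,10,12.5,15,17],
)

```text
time_s: 23.95
ee_pos: [457.3, 246.0, 172.1]
ee_rot: [179.6, 35.6, -169.6]
force: [0.5, -1.3, -2.8]
gripper_width: 13.7
gripper_force: 30.0
```

Request:
send_rows(
  grip=[-1,-1,-1,-1,-1,-1,-1,-1],
  xyz=[
    [0.006,0.025,0],
    [0.012,0.05,0],
    [0.017,0.075,-0.002],
    [0.022,0.1,-0.005],
    [0.025,0.122,-0.008],
    [0.027,0.139,-0.011],
    [0.028,0.15,-0.013],
    [0.029,0.155,-0.014],
  ],
  yaw=[2,4,6,8,10,12,13,13],
)

```text
time_s: 24.62
ee_pos: [486.5, 400.7, 157.7]
ee_rot: [179.6, 35.6, -156.7]
force: [-0.5, 0.4, -3.4]
gripper_width: 13.9
gripper_force: 30.0
```

Request:
send_rows(
  grip=[-1,-1],
  xyz=[
    [0,0,0],
    [0,0,0],
  ],
  yaw=[0,0],
)

```text
time_s: 24.78
ee_pos: [486.4, 399.3, 157.8]
ee_rot: [179.7, 35.6, -156.7]
force: [-0.5, -0.5, -3.0]
gripper_width: 13.6
gripper_force: 30.0
```

```bash
python3 - <<'E'
from h import *
s=env.state(); print(s['qpos'],s['ee_pos'],s['ee_rot'],s['force'],s['torque'],s['gripper_width'])
S=grab('scene','s4');W=grab('wrist','w4');T=grab('top','t4')
a=cv2.resize(S['frame'][150:270,170:330,::-1],(400,300),interpolation=cv2.INTER_CUBIC)
b=cv2.resize(W['frame'][:,:,::-1],(400,250))
cv2.imwrite('pics/c4.png',np.vstack([a,b]))
# scene ellipse of the pan from s0
f=load('s0'); gr=cv2.cvtColor(f['frame'],cv2.COLOR_RGB2HSV)[195:225,210:262]; print(gr[15,27],gr[26,27],gr[15,2],gr[3,5])
E
```

```text
[ 44.66239465  13.53382109 115.98712568 -36.29989283  20.44092153
 -37.80273786] [486.39588217 399.29296875 157.83491609] [ 179.66432643   35.5682319  -156.73493381] [-0.54395835 -0.48184063 -3.03229926] [-0.25762731  0.65827144  0.00551953] 13.641271621355491
[120   9 136] [30  5 94] [ 15  17 176] [ 15  18 174]
```

View pics/c4.png

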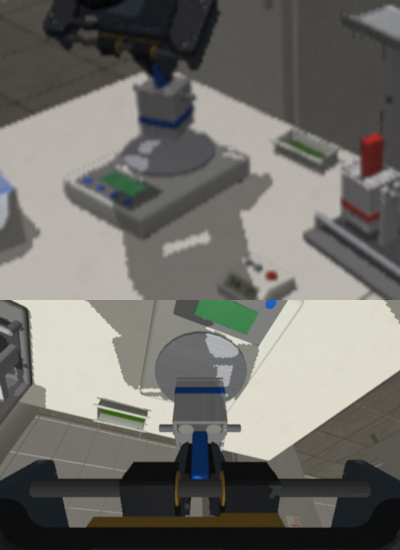

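The bucket hangs upright over the pan: scene crop bucket (163,110), pan (165,145). The red bucket is still hanging at (372,190).

```bash
python3 - <<'E'
from h import *
rs=[]
for tag,(u0,v0,u1,v1) in (('s0',(210,195,265,228)),('t0',(200,218,280,300))):
    f=load(tag); h=cv2.cvtColor(f['frame'],cv2.COLOR_RGB2HSV)[v0:v1,u0:u1].astype(int)
    m=((h[...,0]>100)&(h[...,0]<150)&(h[...,1]>5)&(h[...,1]<40)&(h[...,2]>110)&(h[...,2]<190)).astype(np.uint8)
    m=cv2.morphologyEx(m,cv2.MORPH_CLOSE,np.ones((3,3)))
    n,l,st,c=cv2.connectedComponentsWithStats(m); i=1+np.argmax(st[1:,4]); k=max(cv2.findContours((l==i).astype(np.uint8),0,1)[0],key=len)
    hull=cv2.convexHull(k)[:,0]; q=np.array([onz(f,u+u0,v+v0,50)[:2] for u,v in hull],np.float32)
    e=cv2.minEnclosingCircle(q); print(tag,st[i],'circle on plane',e,'mean',(q.max(0)+q.min(0))/2,q.max(0)-q.min(0))
    ec=cv2.fitEllipse(k)[0]; rs.append(ray(f,ec[0]+u0,ec[1]+v0)); print(ec, onz(f,ec[0]+u0,ec[1]+v0,50))
print('tri',tri(*rs))
E
```

```text
s0 [ 10   7  36  18 488] circle on plane ((476.5852355957031, 394.879150390625), 53.86554718017578) mean [476.60455 394.8025 ] [107.04346  103.034546]
(27.218915939331055, 15.123618125915527) [475.05110208 393.55776954  50.        ]
t0 [  16   17   59   65 1803] circle on plane ((455.485107421875, 381.09356689453125), 90.32506561279297) mean [459.39066 392.4759 ] [158.75934 125.85397]
(42.45679473876953, 51.38625717163086) [456.75513108 391.44922631  50.        ]
tri [461.14364512 385.80090617  58.82958824]
```

Request:
send_rows(
  grip=[-1,-1,-1,-1,-1,-1,-1,-1],
  xyz=[
    [0,0,-0.003],
    [0,0,-0.008],
    [0,0,-0.013],
    [0,0,-0.018],
    [0,0,-0.022],
    [0,0,-0.025],
    [0,0,-0.027],
    [0,0,-0.028],
  ],
  yaw=[0,0,0,0,0,0,0,0],
)

```text
time_s: 25.6
ee_pos: [486.8, 399.8, 129.7]
ee_rot: [179.6, 35.6, -156.7]
force: [-0.0, 0.7, -3.1]
gripper_width: 13.6
gripper_force: 30.0
```

Request:
send_rows(
  grip=[-1,-1,-1,-1],
  xyz=[
    [0,0,-0.0005],
    [0,0,-0.001],
    [0,0,-0.0015],
    [0,0,-0.0015],
  ],
  yaw=[0,0,0,0],
)

```text
time_s: 25.93
ee_pos: [486.9, 400.0, 128.8]
ee_rot: [179.6, 35.6, -156.7]
force: [-0.5, -0.4, -3.6]
gripper_width: 14.1
gripper_force: 30.0
```

Request:
send_rows(
  grip=[-1,-1,-1,-1],
  xyz=[
    [0,0,-0.0005],
    [0,0,-0.001],
    [0,0,-0.001],
    [0,0,-0.001],
  ],
  yaw=[0,0,0,0],
)

```text
time_s: 26.27
ee_pos: [486.8, 399.9, 127.6]
ee_rot: [179.6, 35.6, -156.7]
force: [-0.4, 0.5, -3.1]
gripper_width: 14.1
gripper_force: 30.0
```

Request:
send_rows(
  grip=[-1,-1,-1,-1],
  xyz=[
    [0,0,-0.0005],
    [0,0,-0.001],
    [0,0,-0.001],
    [0,0,-0.001],
  ],
  yaw=[0,0,0,0],
)

```text
time_s: 26.6
ee_pos: [487.1, 400.3, 127.4]
ee_rot: [179.6, 35.7, -156.7]
force: [-1.5, -0.7, 2.4]
gripper_width: 13.8
gripper_force: 30.0
```

Request:
send_rows(
  grip=[-0.68,-0.64,-0.58,-0.5,-0.4,-0.25,-0.1,0],
  xyz=[
    [0,0,0],
    [0,0,0],
    [0,0,0],
    [0,0,0],
    [0,0,0],
    [0,0,0],
    [0,0,0],
    [0,0,0],
  ],
  yaw=[0,0,0,0,0,0,0,0],
  grip_force=10,
)

```text
time_s: 27.27
ee_pos: [486.8, 400.0, 126.6]
ee_rot: [179.6, 35.6, -156.7]
force: [0.4, 0.4, 0.2]
gripper_width: 44.2
gripper_force: 0.0
```

Request:
send_rows(
  grip=[0,0,0,0,0,0,0,0],
  xyz=[
    [-0.003,-0.001,0.004],
    [-0.009,-0.004,0.014],
    [-0.016,-0.007,0.026],
    [-0.024,-0.01,0.04],
    [-0.034,-0.014,0.054],
    [-0.044,-0.018,0.068],
    [-0.05,-0.021,0.08],
    [-0.055,-0.023,0.085],
  ],
  yaw=[0,0,0,0,0,0,0,0],
)

```text
time_s: 27.93
ee_pos: [431.6, 377.3, 214.0]
ee_rot: [179.5, 35.8, -156.8]
force: [1.4, 0.4, 0.7]
gripper_width: 45.4
gripper_force: 0.0
```

```bash
python3 - <<'E'
from h import *
s=env.state(); print(s['time_s'],s['ee_pos'],s['force'],s['gripper_width'])
S=grab('scene','s5');T=grab('top','t5')
a=cv2.resize(S['frame'][140:280,170:400,::-1],(690,420),interpolation=cv2.INTER_CUBIC)
b=T['frame'][150:310,200:400,::-1]
cv2.imwrite('pics/c5.png',np.vstack([a[:, :400],a[:,290:690]])[:,:] if 0 else np.hstack([a[:,:480],cv2.resize(b,(320,256))[ :,:] if 0 else cv2.copyMakeBorder(cv2.resize(b,(320,256)),0,164,0,0,0)]))
E
```

```text
27.9333 [431.5570509  377.29780451 213.99752885] [1.38401704 0.44678831 0.71595911] 45.414032965566555
```

View pics/c5.png

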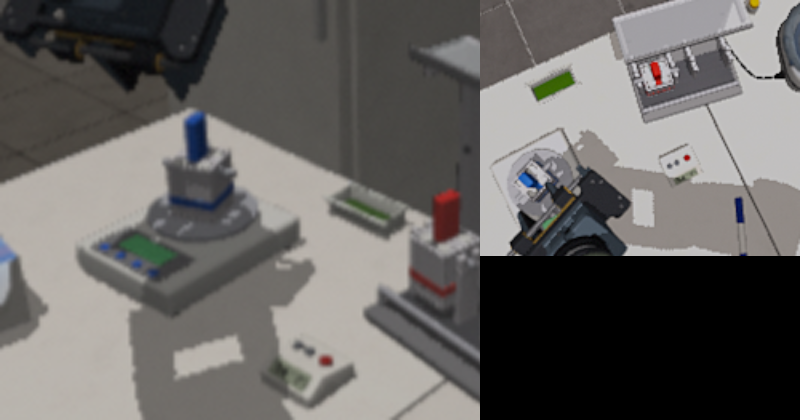

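The bucket stands upright in the middle of the pan: scene crop (200,180), pan (203,210). The red bucket, timer, trough and vial look undisturbed.

Request:
send_rows(
  grip=[0,0,0],
  xyz=[
    [0,0,0.01],
    [0,0,0.01],
    [0,0,0.01],
  ],
  yaw=[0,0,0],
)

```text
time_s: 28.28
ee_pos: [432.0, 377.0, 221.2]
ee_rot: [179.6, 35.6, -156.7]
force: [-0.4, -1.2, -0.1]
gripper_width: 45.6
gripper_force: 0.0
```

```bash
python3 -c "
from workcell import env
print(env.job_done())"
```

```text
the job is handed in; nothing more can be done
None
```

The blue-handled bucket is standing upright in the middle of the balance pan, the red bucket is still hanging, and the timer, vial and trough look undisturbed; I handed the job in at 28.3 s and got no verdict back.

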